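# Push the long offcut through the flap of the scrap bin

### The arm

A 6-joint arm with a two-finger parallel gripper is mounted at the origin on a cart in front of the work surface, level with it; the furniture and walls round the work are solid. World frame = base frame: x ahead of the robot, y to its left, z up, the work surface at z = 0. Lengths are in m, angles in rad, forces in N, time in s.
With the tool pointing down it reaches from about 0.375 to 0.925 m from the base axis. Payload 5.7 kg.
Tool frame: the origin (TCP) lies at the very end of the fingers, on their centre line; the grasp point (between the pads) lies 19 mm behind it (env.grip_point_offset is the distance from the TCP to the grasp point, in m); z points along the fingers, y is the line along which they close (so a half turn about z gives the same grasp; the last joint's range is limited). The gripper opens to 88 mm and grips with 3 to 60 N. Pads are 20 mm wide; open, the fingers measure 115 mm over their backs; the gripper's body (75 mm by 178 mm) begins 61 mm behind the grasp point.
Start: joints at [-1.31, 0.359, 1.51, -0, 1.272, -0.115], TCP at [0.22, -0.558, 0.223] pointing down, gripper open.
Joint ranges: [-2.97, 2.97], [-1.01, 2.36], [0.21, 2.38], [-0.96, 4.11], [0.2, 2.71], [-2.98, 2.98]. Speed limits (rad/s): [2.39, 2.39, 3.14, 3.14, 3.14, 3.14].

### API

Orientations are given as a rotation vector (axis times angle).
In Python, from station import env, snapshot gives the robot as it stands.
- The arm moves only by the shell command python3 -m inch 'ROWS' [FORCE]. ROWS is JSON, a list of rows, each a list of 7 numbers: the shift along the tool's x, y, z in cm, then the turn, a rotation vector about the tool's x, y, z in rad, then the opening, from 0 (shut) to 1 (fully open). A call has 1 to 8 rows; each row is the pose to reach, as a shift and turn from the pose commanded when the call began, along the tool's axes at that moment; what a row does not reach only later rows make up. A row lasts 1/8 s, in which the tool goes at most 62.5 mm and 10.7 degrees, less where a joint would pass 70% of its speed; a pose out of reach is approached as far as the arm can. A call with a gripper value outside its range is refused whole. The fingers move at their own pace and stop on an object; FORCE is the grip in N (left out, the last holds). Time passes only in rows, so rows that repeat a pose let the fingers close. It gives the time, the measured TCP pose, the force, the opening and the grip force at its end, in the units of the state.
- env.get_state(): the state, without advancing time (a new reading comes with each control period).
- snapshot(name): name is "side" or "top"; returns a dict with "pixels" (400x640x3 uint8, red, green, blue), "fx", "fy", "cx", "cy" (pixels), "k1" (the pictures are not rectified: a ray, as slopes to the right and down, at radius r is drawn at 1 + k1 r^2 times it, then the intrinsics apply), "R" (3x3) and "t" (3): a world point X has camera coordinates R X + t. Camera axes: x right, y down, z forward; pixel columns grow to the right and rows downward; lengths in m; the calibration is good to about 2 mm. A picture is of the moment at which its call begins. There is no depth.
- env.finish_job(): hands the job in; it is judged then, once.
The state is a dict: "time": time; "joints": joint angles; "qd": joint speeds; "tau": joint torques, N m; "ee_pos": TCP position; "ee_rot": TCP orientation; "contact_force": force on the tool from outside, world axes, zero at the start; "wrist_torque": the same for the moment, N m; "grip_width": finger opening in m; "gripper_force": force on a finger pad.
Only numpy, scipy, OpenCV 4.12 (cv2) and the standard library are available. Lean on these libraries where they do the work, as an engineer would, in place of code of your own. Each camera call takes 0.05 s, during which the arm holds its last target. There are 200 camera calls.

### The job

Clear the long plywood offcut off the cabinet top: with your fingertips, push it end first along the surface between the two guide cheeks of the scrap bin, so that its nose swings the hanging flap inwards and it tips over the far edge down into the bin, then draw back and let the flap hang shut behind it. Only push the offcut, never lift or carry it; keep your fingers off the bin and out from under its flap, and leave the other things where they stand.

Things in the scene. Friction and masses are not known exactly. Their poses are not given: they have to be found in the camera images.
- offcut: the long plywood offcut, a plain block 185 mm long, 66 mm wide, 28 mm thick, 0.13 to 0.27 kg; origin under its centre, z up. Its 185 mm length runs 8 degrees counter-clockwise (seen from above) of its own y axis, i.e. along (-0.139, 0.990, 0) in its own frame; either end may lead. It starts flat in the middle of the surface, pointing away from the robot within about 20 degrees.
- offcut_center (a point): centre point of that offcut, 14 mm above the surface while it lies flat
- bin_mouth (a point): point on the surface at the far edge of the black mat, in the middle of the way into the scrap bin; x points into the bin, away from the robot, y left, z up. The surface ends 15 mm beyond it (those 15 mm are a rim 3 mm lower), the doorway is 25 mm beyond it; there the bin drops 255 mm. The offcut tips in once its centre is about 20 mm past this point.
- flap (a joint): steel flap that fills the doorway, hung by its upper edge on a rod 101 mm above the surface, 88 mm wide, 0.12 kg, lower edge about 4 mm above the surface; 0 rad hanging shut, grows to 1.45 as it swings inwards away from the robot; it opens inwards only and falls shut by its own weight.
- scrap_bin: grey sheet-steel bin hooked over the far edge, fixed; hood 118 mm tall. Origin at surface level in the middle of its 92 mm wide doorway, 25 mm beyond bin_mouth, same axes. Two bare-steel guide cheeks, 42 mm tall, stand on the surface before it: 132 mm apart at their tips (58 mm before bin_mouth), narrowing to 94 mm at the doorway.
- primer_can: aerosol can of primer, 67 mm across, 205 mm tall, at the back left; origin under its centre; leave it alone
- cement_jar: white jar with orange cap and red brush stem, 68 mm across, 130 mm tall, at the back left; origin under its centre; leave it alone
- sanding_block: wooden sanding block 125 x 97 x 36 mm with rounded top, on the left; origin under its centre; leave it alone
- mug: white dotted mug with a handle, 78 mm across, 93 mm tall, on the left; origin under its centre; leave it alone
- tin: closed paint tin, 102 mm across, 120 mm tall, at the near left; origin under its centre; leave it alone
- riser: short plywood block 110 x 68 x 22 mm at the near left, not the piece to be moved; origin under its centre; leave it alone
- hole_plug: round plywood core from a hole saw, 34 mm across, 28 mm tall, at the back right; origin under its centre; leave it alone
- pencil: flat red carpenter's pencil, 8 mm thick, about 165 mm long, lying left of the middle; origin under its centre; leave it alone

How it is judged:
By the outcome, as a careful person would: the job done as asked, in the order asked, and still so for the second after the job is handed in, with the robot touching nothing.
It also fails if it takes over 51 s, if anything falls off the work surface, if the arm or the gripper's body presses on something with over 40 N, if the wrist force passes 120 N, or if a joint passes its speed limit or range.

## Working session

There is one attempt and no reset: what is moved stays moved. The work goes in short steps, Python scripts to look and compute and a shell command to move; the robot and the scene stay as the last step left them, time stands still between calls to the robot, and variables do not carry over. Pictures are saved under pics/ and viewed, at most 10 in all, crops included, and the job is handed in when it is done.

```bash
mkdir -p pics; ls
cat > h.py <<'E'
from station import env, snapshot
import numpy as np, cv2
def snap(n,f):
    s=snapshot(n); cv2.imwrite('pics/'+f,s['pixels'][:,:,::-1]); 
    np.savez('pics/'+f+'.npz',**{k:np.array(v) for k,v in s.items()}); return s
def load(f): return np.load('pics/'+f+'.npz')
def ray2plane(s,uv,z):
    x=(uv[0]-s['cx'])/s['fx']; y=(uv[1]-s['cy'])/s['fy']
    a,b=x,y
    for _ in range(30):
        k=1+s['k1']*(a*a+b*b); a,b=x/k,y/k
    R=np.array(s['R']);c=-R.T@np.array(s['t']); d=R.T@np.array([a,b,1])
    return c+d*(z-c[2])/d[2]
def proj(s,X):
    p=np.array(s['R'])@np.array(X)+np.array(s['t']); a,b=p[0]/p[2],p[1]/p[2]
    k=1+s['k1']*(a*a+b*b); return np.array([s['cx']+s['fx']*a*k,s['cy']+s['fy']*b*k])
E
python3 - <<'E'
from h import *
for n in ('top','side'):
    s=snap(n,n+'0.png'); print(n,-np.array(s['R']).T@np.array(s['t']),s['fx'],s['k1'])
st=env.get_state(); print(st['time'],st['ee_pos'],st['ee_rot'],st['grip_width'])
E
```

```text
pics
top [0.36213211 0.03635486 1.04513538] 428.7781715221696 -0.00856532111162959
side [ 1.3631542  -0.54884452  0.56798552] 446.89442236419234 -0.06688680736786544
0.1 [ 0.2200334  -0.55754673  0.22191044] [-3.08473430e+00 -5.86472925e-01  1.99488969e-04] 0.08787605951360768
```

View pics/top0.png

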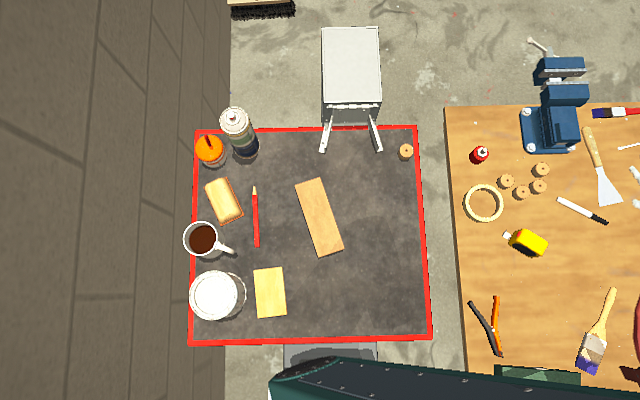

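View pics/side0.png

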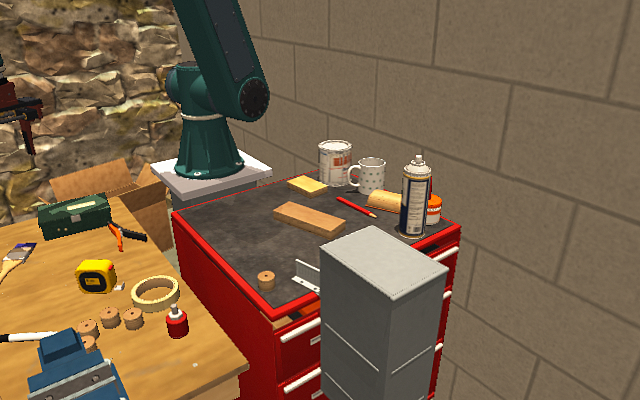

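The top view shows the offcut at about (319,217), its ends near (309,182) and (330,252). The bin cheek tips are near (322,150) and (380,150), the doorway is near row 122, and the hole plug is at (406,152). I'll enlarge this area next.

Run:
```python
import cv2
i=cv2.imread('pics/top0.png')[95:265,270:430]
cv2.imwrite('pics/c0.png',cv2.resize(i,None,fx=3.5,fy=3.5,interpolation=cv2.INTER_CUBIC))
```

```text
(no output)
```

View pics/c0.png

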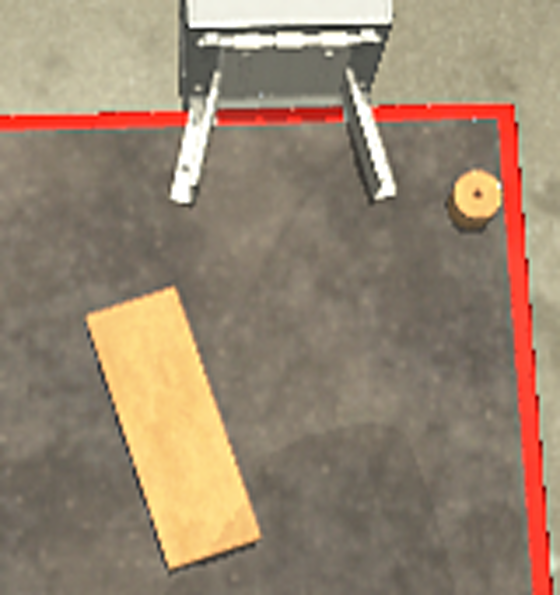

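The crop shows the offcut's top corners at (87,316), (177,287), (260,538) and (170,571). The cheek tip feet are at about (180,203) and (385,197), and the far mat edge runs along row 122.

Run:
```python
from h import *
s=load('top0.png')
def g(p,z): return ray2plane(s,(270+(p[0]+.5)/3.5-.5,95+(p[1]+.5)/3.5-.5),z)
C=np.array([g(p,.028) for p in [(87,316),(177,287),(260,538),(170,571)]])
print(C, C.mean(0)); f=(C[0]+C[1])/2;r=(C[2]+C[3])/2;d=f-r
print('len',np.linalg.norm(d),'w',np.linalg.norm(C[0]-C[1]),'ang',np.degrees(np.arctan2(d[1],d[0])),'far',f,'near',r)
for n,p,z in [('tipLfoot',(180,203),0),('tipRfoot',(385,197),0),('tipLtop',(180,187),.042),('tipRtop',(383,185),.042),('matL',(0,130),0),('matL2',(180,123),0),('matR',(350,121),0),('matR2',(500,118),0),('hoodL',(187,24),.118),('hoodR',(391,24),.118),('plug',(477,194),.028)]: print(n,g(p,z))
```

```text
[[ 0.61445425  0.08902317  0.028     ]
 [ 0.63360612  0.02566442  0.028     ]
 [ 0.4566083  -0.02551551  0.028     ]
 [ 0.43607973  0.03596864  0.028     ]] [0.5351871  0.03128518 0.028     ]
len 0.18517175817453096 w 0.06619006995429591 ang 16.346970891228633 far [0.62403018 0.05734379 0.028     ] near [0.44634402 0.00522656 0.028     ]
tipLfoot [0.70421334 0.02139839 0.        ]
tipRfoot [ 0.7046237  -0.12805993  0.        ]
tipLtop [0.70218503 0.02166308 0.042     ]
tipRtop [ 0.69968932 -0.12055031  0.042     ]
matL [0.76413039 0.15225858 0.        ]
matL2 [0.76582661 0.01962972 0.        ]
matR [ 0.76388075 -0.10560786  0.        ]
matR2 [ 0.76316075 -0.21624456  0.        ]
hoodL [0.78954451 0.01488539 0.118     ]
hoodR [ 0.78575227 -0.1202837   0.118     ]
plug [ 0.69586861 -0.18903114  0.028     ]
```

```bash
cat >> h.py <<'E'
from scipy.spatial.transform import Rotation as Ro
def Rdown(h):  # tool down, tool x heading h deg
    c,s=np.cos(np.radians(h)),np.sin(np.radians(h)); return np.array([[c,s,0],[s,-c,0],[0,0,-1.]])
def rows(*targets, st=None):
    st=st or env.get_state(); R=Ro.from_rotvec(st['ee_rot']).as_matrix(); p=np.array(st['ee_pos'])
    print('t',round(st['time'],2),'p',p.round(4),'head',np.degrees(np.arctan2(R[1,0],R[0,0])).round(2),'tilt',R[2,2].round(4),'F',np.round(st['contact_force'],1),'w',round(st['grip_width'],3))
    for pos,h in targets:
        print((R.T@(np.array(pos)-p)*100).round(2), Ro.from_matrix(R.T@Rdown(h)).as_rotvec().round(3))
E
python3 - <<'E'
from h import *
n=np.array([-.2815,.9596]);C=np.array([.535,.031]);q=C+.068*n
rows(((*q,.20),106.35),((*q,.008),106.35))
s=load('top0.png')
for p in [(254,187),(257,246),(234,252)]: print(ray2plane(s,p,.008))
E
```

```text
t 0.1 p [ 0.22   -0.5575  0.2219] head 21.53 tilt -1.0 F [-0.6  0.4 -0.6] w 0.088
[ 51.51 -49.96   2.28] [-1.00e-03 -1.00e-03 -1.48e+00]
[ 51.51 -49.93  21.48] [-1.00e-03 -1.00e-03 -1.48e+00]
[0.61691715 0.19091755 0.008     ]
[0.46988891 0.18322804 0.008     ]
[0.45690998 0.23873875 0.008     ]
```

```bash
R='[51.5,-50,2.3,0,0,-1.48,1]'; python3 -m inch '[[51.5,-50,2.3,0,0,-1.48,1],[51.5,-50,2.3,0,0,-1.48,1],[51.5,-50,2.3,0,0,-1.48,1],[51.5,-50,2.3,0,0,-1.48,1],[51.5,-50,2.3,0,0,-1.48,1],[51.5,-50,2.3,0,0,-1.48,1],[51.5,-50,2.3,0,0,-1.48,1],[51.5,-50,2.3,0,0,-1.48,1]]'
python3 - <<'E'
from h import *
n=np.array([-.2815,.9596]);C=np.array([.535,.031]);q=C+.068*n
rows(((*q,.20),106.35),((*q,.008),106.35))
E
```

```text
time: 1.1
ee_pos: [0.4264, -0.1008, 0.2066]
ee_rot: [1.876, 2.519, 0.0]
contact_force: [1.3, -1.1, 0.7]
grip_width: 0.0877
gripper_force: 0.0
t 1.1 p [ 0.4264 -0.1008  0.2066] head 106.64 tilt -1.0 F [ 1.3 -1.1  0.7] w 0.088
[16.31 14.22  0.66] [0.    0.    0.005]
[16.31 14.21 19.86] [0.    0.    0.005]
```

```bash
python3 -m inch '[[16.3,14.2,0.6,0,0,0,1],[16.3,14.2,0.6,0,0,0,1],[16.3,14.2,0.6,0,0,0,1],[16.3,14.2,0.6,0,0,0,1],[16.3,14.2,8,0,0,0,1],[16.3,14.2,8,0,0,0,1],[16.3,14.2,8,0,0,0,1]]'
python3 - <<'E'
from h import *
n=np.array([-.2815,.9596]);C=np.array([.535,.031]);q=C+.068*n
rows(((*q,.008),106.35))
E
```

```text
time: 1.98
ee_pos: [0.5155, 0.0933, 0.1263]
ee_rot: [-1.883, -2.512, 0.003]
contact_force: [0.9, -0.6, 1.0]
grip_width: 0.0881
gripper_force: 0.0
t 1.98 p [0.5155 0.0933 0.1263] head 106.3 tilt -1.0 F [ 0.9 -0.6  1. ] w 0.088
[ 0.26  0.15 11.83] [-0.003 -0.001 -0.001]
```

```bash
python3 -m inch '[[0.2,0.2,5,0,0,0,1],[0.2,0.2,9,0,0,0,1],[0.2,0.2,11,0,0,0,1],[0.2,0.2,11.8,0,0,0,1],[0.2,0.2,11.8,0,0,0,1]]'
python3 - <<'E'
from h import *
n=np.array([-.2815,.9596]);C=np.array([.535,.031])
rows(((*(C+.043*n),.008),106.35),((.547,-.010,.008),90))
snap('top','top1.png')
i=cv2.imread('pics/top1.png')[95:295,230:430]
cv2.imwrite('pics/c1.png',cv2.resize(i,None,fx=3,fy=3,interpolation=cv2.INTER_CUBIC))
E
```

```text
time: 2.6
ee_pos: [0.5188, 0.0959, 0.0097]
ee_rot: [1.884, 2.513, 0.002]
contact_force: [-1.2, -0.4, 0.1]
grip_width: 0.0877
gripper_force: 0.0
t 2.6 p [0.5188 0.0959 0.0097] head 106.29 tilt -1.0 F [-1.2 -0.4  0.1] w 0.088
[-2.38 -0.27  0.17] [ 0.002  0.    -0.001]
[-10.96  -0.27   0.17] [0.002 0.    0.284]
```

View pics/c1.png

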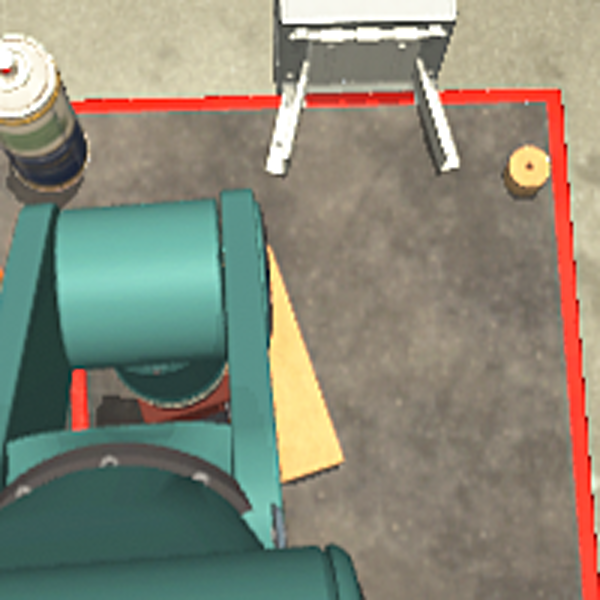

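The offcut is where it was: its near-right corner is still at full-image (344,249). The arm hides the fingers. Next is a slow sideways push with two-finger contact, turning clockwise at the same time.

```bash
python3 -m inch '[[-1.2,-0.2,0,0,0,0,1],[-2.2,-0.3,0,0,0,0,1],[-3.2,-0.3,0,0,0,0.03,1],[-4.2,-0.3,0,0,0,0.06,1],[-5.2,-0.3,0,0,0,0.09,1],[-6.2,-0.3,0,0,0,0.125,1],[-7.2,-0.3,0,0,0,0.16,1],[-8.2,-0.3,0,0,0,0.19,1]]'
python3 - <<'E'
from h import *
rows(((.547,-.010,.008),90))
E
```

```text
time: 3.65
ee_pos: [0.538, 0.016, 0.0086]
ee_rot: [-2.116, -2.322, 0.0]
contact_force: [-0.4, 1.6, 1.2]
grip_width: 0.0876
gripper_force: 0.8
t 3.65 p [0.538  0.016  0.0086] head 95.32 tilt -1.0 F [-0.4  1.6  1.2] w 0.088
[-2.67  0.65  0.06] [-0.    -0.     0.093]
```

Next I'll finish this push, then back off 3 cm to the left and look again.

```bash
python3 -m inch '[[-0.9,0.2,0,0,0,0.03,1],[-1.8,0.4,0,0,0,0.06,1],[-2.7,0.6,0,0,0,0.09,1],[-2.7,0.6,0,0,0,0.09,1],[0,0.6,0,0,0,0.09,1],[2,0.6,-5,0,0,0.09,1],[2,0.6,-10,0,0,0.09,1]]'
python3 - <<'E'
from h import *
rows()
snap('top','top2.png'); snap('side','side2.png')
i=cv2.imread('pics/top2.png')[95:295,230:430]
a=cv2.resize(i,(400,400),interpolation=cv2.INTER_CUBIC)
b=cv2.imread('pics/side2.png')[160:320,230:390]
cv2.imwrite('pics/c2.png',np.hstack([a,cv2.resize(b,(400,400),interpolation=cv2.INTER_CUBIC)]))
E
```

```text
time: 4.53
ee_pos: [0.5408, 0.0384, 0.1091]
ee_rot: [-2.212, -2.228, 0.002]
contact_force: [1.8, 0.5, -0.6]
grip_width: 0.0877
gripper_force: 0.0
t 4.53 p [0.5408 0.0384 0.1091] head 90.39 tilt -1.0 F [ 1.8  0.5 -0.6] w 0.088
```

View pics/c2.png

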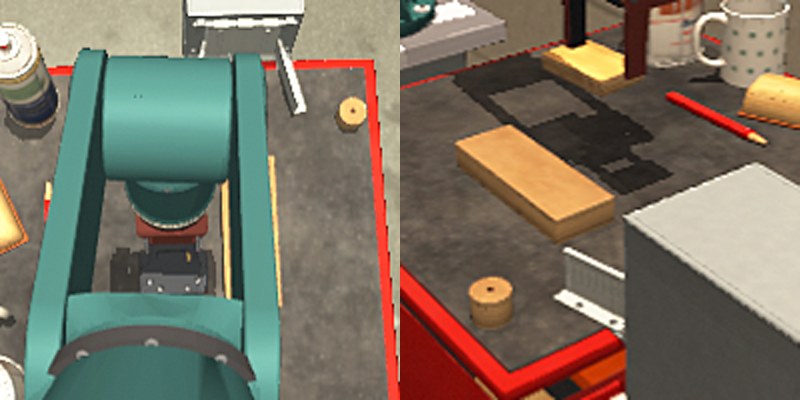

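In the side crop on the right, the offcut's top corners are at (456,147), (510,126), (613,200) and (558,224). It lies about parallel to the cheeks.

Run:
```python
from h import *
s=load('side2.png')
C=np.array([ray2plane(s,(230+(x-400+.5)/2.5-.5,160+(y+.5)/2.5-.5),.028) for x,y in [(456,147),(510,126),(613,200),(558,224)]])
print(C.round(4),C.mean(0).round(4)); r=(C[0]+C[1])/2;f=(C[2]+C[3])/2;d=f-r
print(np.linalg.norm(d),np.linalg.norm(C[0]-C[1]),np.degrees(np.arctan2(d[1],d[0])))
# calibration check on mouth tips from side view of plug
s0=load('side0.png'); t=load('top2.png')
i=t['pixels']; print(proj(t,[.64,-.086,.028]),proj(t,[.455,-.086,.028]), proj(s0,[.7,-.12,.042]))
cx=.455
rows(((.42,.06,.12),0),((.42,-.053,.12),0),((.42,-.053,.008),0))
```

```text
[[ 0.4699 -0.0925  0.028 ]
 [ 0.4641 -0.0251  0.028 ]
 [ 0.6483 -0.0276  0.028 ]
 [ 0.6514 -0.0908  0.028 ]] [ 0.5584 -0.059   0.028 ]
0.18281053751464563 0.06763037427118045 -0.10883483901601956
[365.60052874 172.90184741] [369.47980537 248.33339063] [294.08858859 258.18677862]
t 4.62 p [0.5457 0.0374 0.1135] head 90.36 tilt -1.0 F [ 0.1 -0.5  0.9] w 0.088
[  2.33 -12.55  -0.77] [ 0.008 -0.007  1.577]
[ -8.97 -12.62  -0.76] [ 0.008 -0.007  1.577]
[ -8.96 -12.73  10.44] [ 0.008 -0.007  1.577]
```

```bash
python3 -m inch '[[-9,-12.6,-1,0,0,1.575,0.4],[-9,-12.6,-1,0,0,1.575,0.4],[-9,-12.6,-1,0,0,1.575,0.4],[-9,-12.6,-1,0,0,1.575,0.4],[-9,-12.6,-1,0,0,1.575,0.4],[-9,-12.6,-1,0,0,1.575,0.4],[-9,-12.6,-1,0,0,1.575,0.4],[-9,-12.6,-1,0,0,1.575,0.4]]'
python3 - <<'E'
from h import *
rows(((.42,-.055,.009),0))
E
```

```text
time: 5.62
ee_pos: [0.4158, -0.0535, 0.1179]
ee_rot: [-3.139, -0.109, 0.002]
contact_force: [-0.3, -0.5, -1.2]
grip_width: 0.0352
gripper_force: 0.0
t 5.62 p [ 0.4158 -0.0535  0.1179] head 4.0 tilt -1.0 F [-0.3 -0.5 -1.2] w 0.035
[ 0.42  0.19 10.89] [-0.     0.001  0.07 ]
```

```bash
python3 -m inch '[[0.4,0.1,5,0,0,0.07,0.4],[0.4,0.1,9,0,0,0.07,0.4],[0.4,0.1,10.9,0,0,0.07,0.4],[0.4,0.1,10.9,0,0,0.07,0.4]]'
python3 - <<'E'
from h import *
rows(((.45,-.055,.009),0))
snap('top','top3.png')
i=cv2.imread('pics/top3.png')[95:295,250:430]
a=cv2.resize(i,None,fx=3,fy=3,interpolation=cv2.INTER_CUBIC)
cv2.imwrite('pics/c3.png',a)
E
```

```text
time: 6.12
ee_pos: [0.4187, -0.0538, 0.008]
ee_rot: [-3.14, -0.009, 0.007]
contact_force: [-0.2, -0.2, 0.1]
grip_width: 0.0354
gripper_force: 0.0
t 6.12 p [ 0.4187 -0.0538  0.008 ] head 0.33 tilt -1.0 F [-0.2 -0.2  0.1] w 0.035
[ 3.13  0.14 -0.11] [-0.001  0.004  0.006]
```

View pics/c3.png

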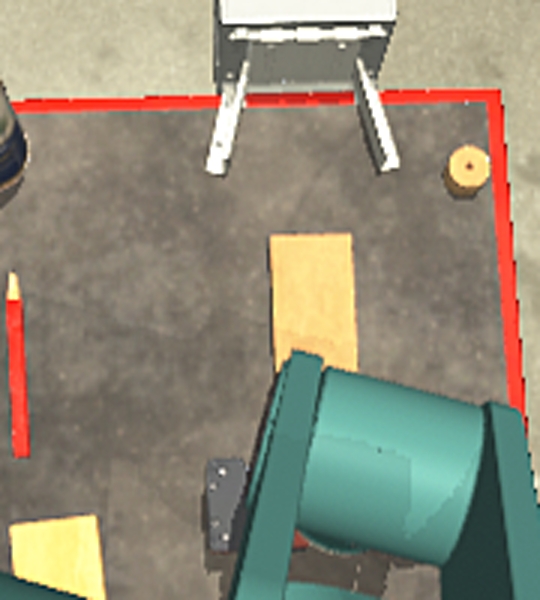

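The nose's top corners are at (270,235) and (352,233), and the sides run down to (275,370) and (358,370). The cheek tips are at about (216,172) and (390,168).

Run:
```python
from h import *
s=load('top3.png')
g=lambda p,z: ray2plane(s,(250+(p[0]+.5)/3-.5,95+(p[1]+.5)/3-.5),z)
for n,p,z in [('NL',(270,235),.028),('NR',(352,233),.028),('SL',(275,370),.028),('SR',(358,370),.028),('tipLfoot',(216,174),0),('tipRfoot',(390,170),0),('tipLtop',(214,160),.042),('tipRtop',(389,158),.042),('hL',(219,22),.118),('hR',(396,22),.118),('doorL',(245,90),0),('doorR',(357,90),0)]: print(n,g(p,z).round(4))
```

```text
NL [ 0.6415 -0.0223  0.028 ]
NR [ 0.6413 -0.0895  0.028 ]
SL [ 0.5296 -0.0222  0.028 ]
SR [ 0.5277 -0.0886  0.028 ]
tipLfoot [0.7041 0.0199 0.    ]
tipRfoot [ 0.7035 -0.1281  0.    ]
tipLtop [0.7024 0.0218 0.042 ]
tipRtop [ 0.7001 -0.1212  0.042 ]
hL [0.7883 0.0159 0.118 ]
hR [ 0.7845 -0.1209  0.118 ]
doorL [ 0.7791 -0.0073  0.    ]
doorR [ 0.7764 -0.1037  0.    ]
```

```bash
python3 -m inch '[[1.5,0.1,0,0,0,0,0.4],[2.4,0.1,0,0,0,0,0.4],[3.4,0.1,0,0,0,0,0.4],[4.6,0.1,0,0,0,0,0.4],[5.8,0.1,0,0,0,0,0.4],[7,0.1,0,0,0,0,0.4],[8.2,0.1,0,0,0,0,0.4],[9.4,0.1,0,0,0,0,0.4]]'
python3 -m inch '[[1.2,0,0,0,0,0,0.4],[2.2,0,0,0,0,0,0.4],[2.2,0,0,0,0,0,0.4]]'
python3 - <<'E'
from h import *
rows()
snap('top','top4.png');snap('side','side4.png')
a=cv2.resize(cv2.imread('pics/top4.png')[95:215,290:430],None,fx=3,fy=3,interpolation=cv2.INTER_CUBIC)
b=cv2.resize(cv2.imread('pics/side4.png')[180:300,240:365],None,fx=3,fy=3,interpolation=cv2.INTER_CUBIC)
cv2.imwrite('pics/c4.png',np.hstack([a,b]))
E
```

```text
time: 7.18
ee_pos: [0.5153, -0.0547, 0.0096]
ee_rot: [-3.141, -0.009, 0.0]
contact_force: [-1.0, 0.3, 1.3]
grip_width: 0.0353
gripper_force: 0.7
time: 7.55
ee_pos: [0.5381, -0.0547, 0.0098]
ee_rot: [3.141, 0.009, 0.003]
contact_force: [-0.2, -0.1, -0.6]
grip_width: 0.035
gripper_force: 0.0
t 7.55 p [ 0.5381 -0.0547  0.0098] head 0.34 tilt -1.0 F [-0.2 -0.1 -0.6] w 0.035
```

View pics/c4.png

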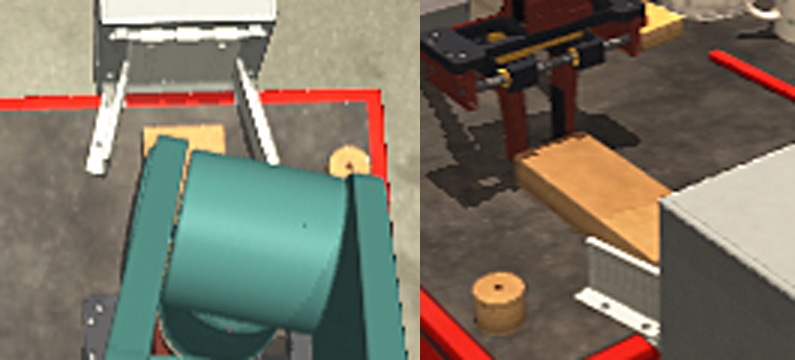

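The fingers are flush behind the offcut. Its nose, at crop (144,127) to (224,125), is centred between the cheeks, so I'll keep pushing.

```bash
python3 -m inch '[[1.2,0,0,0,0,0,0.4],[2.4,0,0,0,0,0,0.4],[3.6,0,0,0,0,0,0.4],[4.8,0,0,0,0,0,0.4],[6,0,0,0,0,0,0.4],[7.2,0,0,0,0,0,0.4],[8.4,0,0,0,0,0,0.4]]'
python3 - <<'E'
from h import *
rows()
snap('top','top5.png');snap('side','side5.png')
a=cv2.resize(cv2.imread('pics/top5.png')[85:205,290:430],None,fx=3,fy=3,interpolation=cv2.INTER_CUBIC)
b=cv2.resize(cv2.imread('pics/side5.png')[180:300,240:365],None,fx=3,fy=3,interpolation=cv2.INTER_CUBIC)
cv2.imwrite('pics/c5.png',np.hstack([a,b]))
E
```

```text
time: 8.52
ee_pos: [0.6211, -0.054, 0.0096]
ee_rot: [-3.141, -0.009, 0.001]
contact_force: [-3.4, -0.3, 2.3]
grip_width: 0.0353
gripper_force: 1.2
t 8.53 p [ 0.6211 -0.054   0.0096] head 0.33 tilt -1.0 F [-3.4 -0.3  2.3] w 0.035
```

View pics/c5.png

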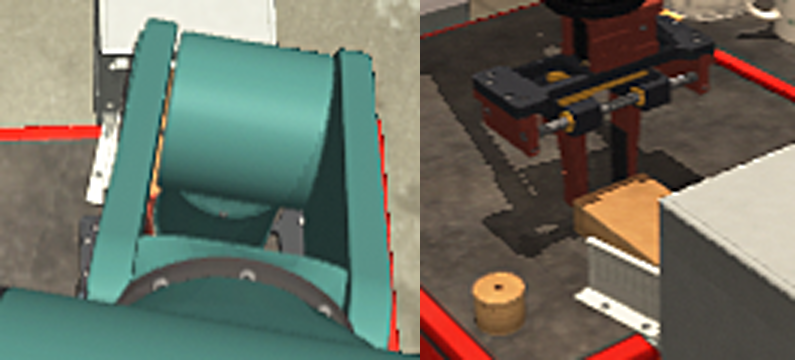

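The offcut is still straight and the nose is through the doorway, with only 3 N on the fingers. I'll push on past the tipping point.

```bash
python3 -m inch '[[1.2,0,0,0,0,0,0.4],[2.4,0,0,0,0,0,0.4],[3.6,0,0,0,0,0,0.4],[4.8,0,0,0,0,0,0.4],[6,0,0,0,0,0,0.4],[7,0,0,0,0,0,0.4],[7.8,0,0,0,0,0,0.4],[7.8,0,0,0,0,0,0.4]]'
python3 - <<'E'
from h import *
rows()
snap('side','side6.png')
b=cv2.resize(cv2.imread('pics/side6.png')[150:310,230:430],None,fx=3,fy=3,interpolation=cv2.INTER_CUBIC)
cv2.imwrite('pics/c6.png',b)
E
```

```text
time: 9.62
ee_pos: [0.7, -0.0537, 0.0098]
ee_rot: [3.141, 0.009, 0.003]
contact_force: [-0.6, -0.7, 0.4]
grip_width: 0.0353
gripper_force: 0.0
t 9.62 p [ 0.7    -0.0537  0.0098] head 0.33 tilt -1.0 F [-0.6 -0.7  0.4] w 0.035
```

View pics/c6.png

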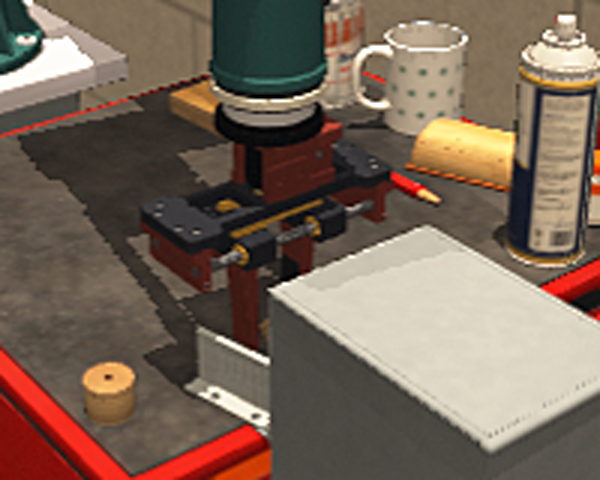

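The fingers are at x=0.70 and unloaded. A tan sliver shows at crop (265,330), so I'll draw straight back and check whether the offcut has gone in.

```bash
python3 -m inch '[[-3,0,0,0,0,0,0.4],[-7,0,0,0,0,0,0.4],[-12,0,0,0,0,0,0.4],[-18,0,0,0,0,0,0.4],[-24,0,-2,0,0,0,0.4],[-29,0,-4,0,0,0,0.4],[-29,0,-4,0,0,0,0.4]]'
python3 - <<'E'
from h import *
rows()
snap('top','top7.png');snap('side','side7.png')
a=cv2.resize(cv2.imread('pics/top7.png')[85:215,290:420],None,fx=3,fy=3,interpolation=cv2.INTER_CUBIC)
b=cv2.resize(cv2.imread('pics/side7.png')[190:320,240:370],None,fx=3,fy=3,interpolation=cv2.INTER_CUBIC)
cv2.imwrite('pics/c7.png',np.hstack([a,b]))
E
```

```text
time: 10.55
ee_pos: [0.404, -0.0544, 0.0504]
ee_rot: [-3.141, -0.008, 0.004]
contact_force: [0.7, -0.1, -0.3]
grip_width: 0.0351
gripper_force: 0.0
t 10.55 p [ 0.404  -0.0544  0.0504] head 0.28 tilt -1.0 F [ 0.7 -0.1 -0.3] w 0.035
```

View pics/c7.png

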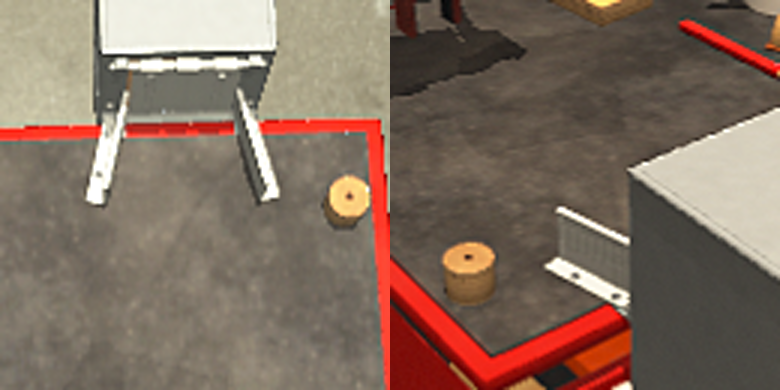

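The offcut is off the surface. A faint brown patch shows at (130,78) in the doorway, so I'll compare that area with the first picture numerically after letting things settle.

```bash
python3 -m inch '[[0,0,-3,0,0,0,0.4],[0,0,-6,0,0,0,0.4],[0,0,-6,0,0,0,0.4],[0,0,-6,0,0,0,0.4],[0,0,-6,0,0,0,0.4],[0,0,-6,0,0,0,0.4],[0,0,-6,0,0,0,0.4],[0,0,-6,0,0,0,0.4]]' | head -1
python3 - <<'E'
from h import *
s=snap('top','top8.png'); a=load('top0.png')['pixels'].astype(int); c=load('top7.png')['pixels'].astype(int); b=s['pixels'].astype(int)
for nm,q in(('7v0',c),('8v0',b),('8v7',None)):
    d=np.abs(b-c if q is None else q-a).max(2)[100:130,318:385]
    ys,xs=np.where(d>12); print(nm,len(ys),d.max(),list(zip(xs+318,ys+100,d[ys,xs]))[:25])
for y in range(104,126,2): print(y,[tuple(map(int,b[y,x])) for x in (331,332,333,334)],[tuple(map(int,a[y,x])) for x in (331,332,333,334)])
for n,x,y,z in[('doorTL',.789,-.009,.1),('doorBL',.789,-.009,.004),('doorTR',.789,-.097,.1),('doorBR',.789,-.097,.004)]: print(n,proj(s,[x,y,z]).round(1))
E
```

```text
time: 11.65
7v0 32 57 [(np.int64(344), np.int64(104), np.int64(14)), (np.int64(345), np.int64(104), np.int64(19)), (np.int64(346), np.int64(104), np.int64(18)), (np.int64(347), np.int64(104), np.int64(21)), (np.int64(348), np.int64(104), np.int64(15)), (np.int64(333), np.int64(105), np.int64(24)), (np.int64(334), np.int64(105), np.int64(25)), (np.int64(335), np.int64(105), np.int64(25)), (np.int64(344), np.int64(105), np.int64(13)), (np.int64(345), np.int64(105), np.int64(17)), (np.int64(346), np.int64(105), np.int64(14)), (np.int64(347), np.int64(105), np.int64(17)), (np.int64(348), np.int64(105), np.int64(14)), (np.int64(333), np.int64(108), np.int64(26)), (np.int64(333), np.int64(109), np.int64(57)), (np.int64(332), np.int64(110), np.int64(18)), (np.int64(333), np.int64(110), np.int64(53)), (np.int64(332), np.int64(111), np.int64(32)), (np.int64(333), np.int64(111), np.int64(52)), (np.int64(332), np.int64(112), np.int64(32)), (np.int64(333), np.int64(112), np.int64(41)), (np.int64(332), np.int64(113), np.int64(39)), (np.int64(333), np.int64(113), np.int64(33)), (np.int64(332), np.
[... 2132 characters left out ...]
 (223, 219, 195), (133, 133, 119), (112, 111, 99)]
118 [(223, 221, 199), (161, 144, 119), (116, 113, 101), (112, 111, 102)] [(225, 221, 198), (159, 157, 142), (116, 115, 104), (113, 111, 102)]
120 [(255, 255, 240), (139, 126, 105), (105, 102, 92), (113, 111, 100)] [(255, 255, 239), (136, 137, 125), (106, 105, 95), (114, 112, 100)]
122 [(241, 239, 213), (128, 127, 112), (115, 113, 102), (114, 113, 101)] [(242, 239, 213), (130, 128, 114), (115, 113, 103), (114, 113, 102)]
124 [(164, 162, 142), (157, 157, 142), (172, 174, 156), (174, 176, 158)] [(165, 163, 143), (157, 157, 142), (174, 176, 158), (175, 177, 160)]
doorTL [333.1 104.7]
doorBL [331.9 120.4]
doorTR [370.3 103.7]
doorBR [366.  119.5]
```

The flap face is pixel-for-pixel as it was at the start, so it hangs shut. The wood only shows deep in the bin through the 2 mm gap at the flap's edge. Nothing is moving, so I'm handing in.

```bash
python3 -c "
from h import *
print(env.finish_job())"
```

```text
the job is handed in; nothing more can be done
None
```

The offcut was pushed end first through the flap into the bin, the flap hangs shut behind it, and the job was handed in at about 12 s; the arm met nothing but the offcut, though I did not re-measure the other objects at the end.

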